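# Find the enclosure with the loose part by shaking

## Task

One of the three closed aluminium enclosures standing in a row has a part loose inside: pick them up one after another and shake each in the air until you find the one that rattles, setting a quiet one back upright where it stood. Hold the one that rattles out over the shallow green tray, level and about a hand's length above the bench, and finish while still holding it there; do not disturb the small jar and the bush standing in front of the row.

Things in the scene. Friction and masses are not known exactly. Their poses are not given: they have to be found in the camera images.
- case_left: closed die-cast aluminium enclosure, 110 mm long (its x), 54 mm wide (its y), 50 mm high, 0.35 to 0.47 kg with its contents, lid screwed down; origin at the centre of its underside, z up; its length points away from the robot within 0.3 rad; take it by the 54 mm width. The left one of the row as the robot sees it (largest y)
- case_middle: closed die-cast aluminium enclosure, 110 mm long (its x), 54 mm wide (its y), 50 mm high, 0.35 to 0.47 kg with its contents, lid screwed down; origin at the centre of its underside, z up; its length points away from the robot within 0.3 rad; take it by the 54 mm width. The middle one of the row
- case_right: closed die-cast aluminium enclosure, 110 mm long (its x), 54 mm wide (its y), 50 mm high, 0.35 to 0.47 kg with its contents, lid screwed down; origin at the centre of its underside, z up; its length points away from the robot within 0.3 rad; take it by the 54 mm width. The right one of the row (smallest y)
- case_left_mid (a point): the centre of case_left, 25 mm above its underside. All three cases look alike and their weights tell nothing. In two the contents are packed tight; in one a heavy metal piece of 0.2 kg is loose: it can run about 40 mm to either side of the middle along the length, and 20 mm up and down. Which case that is changes from run to run
- case_middle_mid (a point): the centre of case_middle, 25 mm above its underside. The loose piece knocks on the ends of its case when that is shaken along its length, and rolls to the low end within 0.5 s at a tilt of 0.15 rad: tilting from one way to the other so, the moment on the tool (taken at the wrist, 0.42 m above its TCP) about the case's y changes by 0.16 N m less than the swing of its weight would give
- case_right_mid (a point): the centre of case_right, 25 mm above its underside
- board: fixed plywood board, 220 x 440 mm and 12 mm thick, on which the three cases stand; its top is at z = 0.012; origin at the centre of its underside
- tray: shallow open green tray, 128 x 168 mm, 30 mm high, fixed on the bench to the right of the row, beyond the green screw clamp and short of the big disc sander (keep the arm 0.1 m clear of it, also when swinging over from the start); origin at the centre of its underside
- jar: small loose glass jar with a metal cap, 34 mm across, 40 mm high, on the robot's side of the gap between the middle and right case; a bystander; origin at the centre of its underside
- bush: small loose brass-coloured flanged bush, 28 mm across, 26 mm high, on the robot's side of the gap between the left and middle case; a bystander; origin at the centre of its underside

How it is judged (in metres and radians):
On the way:
1. the case with the loose piece is lifted clear of the board (35 mm) in the gripper and moved or rocked briskly (over 0.1 m/s or 0.5 rad/s) (((distance between loose_piece and case_left_mid below 0.065 m and (height (world z) of case_left above 0.047 m and contact force between case_left and the fingers above 1 N and (linear speed of case_left above 0.1 m/s or angular speed of case_left above 0.5 rad/s))) or (distance between loose_piece and case_middle_mid below 0.065 m and (height (world z) of case_middle above 0.047 m and contact force between case_middle and the fingers above 1 N and (linear speed of case_middle above 0.1 m/s or angular speed of case_middle above 0.5 rad/s))) or (distance between loose_piece and case_right_mid below 0.065 m and (height (world z) of case_right above 0.047 m and contact force between case_right and the fingers above 1 N and (linear speed of case_right above 0.1 m/s or angular speed of case_right above 0.5 rad/s))))), for 0.05 s.
At the end, for the whole second after the job is handed in: The case with the loose piece is held in the gripper over the tray: its middle within 50 mm of the tray's centre seen from above, its underside 100 to 300 mm above the bench, level within 0.2 rad and still. The other two stand released and upright on the board, each within 60 mm of where it stood (((distance between loose_piece and case_left_mid below 0.065 m and horizontal distance between case_left and tray below 0.05 m and height (world z) of case_left between 0.1 and 0.3 m and angle between case_left's own z axis and vertical below 0.2 rad and linear speed of case_left below 0.03 m/s and contact force between case_left and the fingers above 2 N and height (world z) of each of case_middle, case_right below 0.018 m and angle between each of case_middle, case_right's own z axis and vertical below 0.1 rad and distance of each of case_middle, case_right from where it was at the start of the episode below 0.06 m and linear speed of each of case_middle, case_right below 0.02 m/s and contact force between each of case_middle, case_right and the arm below 0.1 N and contact force between each of case_middle, case_right and the fingers below 0.1 N) or (distance between loose_piece and case_middle_mid below 0.065 m and horizontal distance between case_middle and tray below 0.05 m and height (world z) of case_middle between 0.1 and 0.3 m and angle between case_middle's own z axis and vertical below 0.2 rad and linear speed of case_middle below 0.03 m/s and contact force between case_middle and the fingers above 2 N and height (world z) of each of case_left, case_right below 0.018 m and angle between each of case_left, case_right's own z axis and vertical below 0.1 rad and distance of each of case_left, case_right from where it was at the start of the episode below 0.06 m and linear speed of each of case_left, case_right below 0.02 m/s and contact force between each of case_left, case_right and the arm below 0.1 N and contact force between each of case_left, case_right and the fingers below 0.1 N) or (distance between loose_piece and case_right_mid below 0.065 m and horizontal distance between case_right and tray below 0.05 m and height (world z) of case_right between 0.1 and 0.3 m and angle between case_right's own z axis and vertical below 0.2 rad and linear speed of case_right below 0.03 m/s and contact force between case_right and the fingers above 2 N and height (world z) of each of case_left, case_middle below 0.018 m and angle between each of case_left, case_middle's own z axis and vertical below 0.1 rad and distance of each of case_left, case_middle from where it was at the start of the episode below 0.06 m and linear speed of each of case_left, case_middle below 0.02 m/s and contact force between each of case_left, case_middle and the arm below 0.1 N and contact force between each of case_left, case_middle and the fingers below 0.1 N))); the arm keeps its last pose, push and grip.
It fails at once if the jar is pushed more than 25 mm or tipped over (distance of jar from where it was at the start of the episode above 0.025 m or angle between jar's own z axis and vertical above 0.5 rad).
It fails at once if the bush is pushed more than 25 mm or tipped over (distance of bush from where it was at the start of the episode above 0.025 m or angle between bush's own z axis and vertical above 0.5 rad).
It also fails if it takes over 72 s, if anything falls off the work surface, if the arm or the gripper's body presses on something with over 40 N, if the wrist force passes 120 N, or if a joint passes its speed limit or range.

## Robot

A 6-joint arm with a two-finger parallel gripper is mounted at the origin on a cart in front of the work surface, level with it; the furniture and walls round the work are solid. World frame = base frame: x ahead of the robot, y to its left, z up, the work surface at z = 0. Lengths are in mm, angles in degrees, forces in N, time in s.
With the tool pointing down it reaches from about 325 to 925 mm from the base axis. Payload 3.1 kg.
Tool frame: the origin (TCP) lies between the finger pads, 19 mm behind the fingertips; this is the grasp point; z points along the fingers, y is the line along which they close (so a half turn about z gives the same grasp; the last joint's range is limited). The gripper opens to 85 mm and grips with 20 to 120 N. Pads are 22 mm wide; open, the fingers measure 114 mm over their backs; the gripper's body (76 mm by 85 mm) begins 54 mm behind the grasp point. The pads swing forward as they close: fully open they stand 13 mm farther back than shut.
Start: joints at [-79.423, 12.427, 92.441, -0, 75.132, -6.429], TCP at [182.81, -597.679, 250] pointing down, gripper open.
Joint ranges: [-157.48, 157.48], [-44.54, 120.13], [17.64, 146.25], [-64.5, 244.5], [7.68, 150.69], [-147.95, 147.95]. Speed limits (degrees/s): [159.86, 159.86, 180, 180, 180, 180].

## Interface

Orientations are given as [roll, pitch, yaw] about the fixed x, y, z axes, in that order (R = Rz(yaw) Ry(pitch) Rx(roll)).
In Python, from station import * gives the robot as it stands. Calls block until the motion is done:
- goto(position, orientation): joint-space move of the TCP to a pose.
- move_l(position, attitude=None, speed=150): straight line of the TCP; attitude=None keeps the orientation; speed is the mean speed in mm/s.
- move_j(angles): joint-space move.
- grip(opening, squeeze=None): finger opening in mm; squeeze is the grip in N (None keeps the last); returns when the fingers have stopped.
- wait(seconds).
- solve_ik(position, orientation): joint angles nearest the present ones, or None.
- get_obs(): the state.
- get_image(name): name is "side" or "top" or "wrist"; returns the picture (400x640x3 uint8, red, green, blue); there is no depth.
- get_calibration(name): a dict with "fx", "fy", "cx", "cy" (pixels), "D" ([k1, k2, p1, p2, k3] as OpenCV has them; the pictures are not rectified), "R" (3x3) and "t" (3): a world point X has camera coordinates R X + t; the wrist camera has in their place "mount" (4x4, takes a point from camera to tool coordinates, whose origin is the TCP and whose axes are the flange's). Camera axes: x right, y down, z forward; pixel columns grow to the right and rows downward; lengths in mm; the calibration is good to about 2 mm. A picture is of the moment at which its call begins: read the wrist's pose just before it. get_calibration takes no time and is no camera call.
A pose or a line that the arm cannot do raises Unreachable and nothing moves.
- sign_off(): hands the job in; it is judged then, once.
Trained networks look in the newest picture that a camera, given by its name, has taken for a name from the list of things; names that differ only in an ending like _2 or _b are one class to them, and where a whole thing is asked for, a point or a joint stands for the part that bears it (a point fixed in the world has none). Each returns a list of dicts, best first, with "score" (0 to 1); they miss things now and then, are a little off and sometimes report something else, mostly with a low value. They report only what shows in the picture. A call takes as long as a camera call.
- spot_in(name, camera): "extent" ([centre column, centre row, width, height] in pixels, round what is visible of it).
- regions_of(name, camera): "region" (400x640 bool, what is visible of it) and "extent" ([centre column, centre row, width, height] in pixels, round what is visible of it).
The state is a dict: "t": time; "joint_pos": joint angles; "qvel": joint speeds; "effort": joint torques, N m; "tcp_pos": TCP position; "ee_rot": TCP orientation; "wrist_force": force on the tool from outside, world axes, zero at the start; "moment": the same for the moment, N m; "grip_width": finger opening in mm; "grip_force": force on a finger pad.
Only numpy, scipy, OpenCV 4.12 (cv2) and the standard library are available. Lean on these libraries where they do the work, as an engineer would, in place of code of your own. Each camera call takes 0.05 s, during which the arm holds its last target. There are 200 camera calls.

## Working session

There is one attempt and no reset: what is moved stays moved. The work goes in short steps, each a Python script; the robot and the scene stay as the last script left them, time stands still between calls to the robot, and variables do not carry over. Pictures are saved under pics/ and viewed, at most 10 in all, crops included, and the job is handed in when it is done.

```bash
ls; mkdir -p pics; python3 - <<'E'
from station import *
import cv2,numpy as np
o=get_obs(); print({k:np.round(v,2) for k,v in o.items()})
for c in ["top","side"]:
    im=get_image(c); cv2.imwrite(f"pics/{c}0.png",im[:,:,::-1])
    for n in ["case_left","tray","jar","bush","board"]:
        print(c,n,[(np.round(d["extent"]),round(d["score"],2)) for d in spot_in(n,c)])
    k=get_calibration(c); print({a:np.round(b,3).tolist() for a,b in k.items()})
print(np.round(get_calibration("wrist")["mount"],3))
E
```

```text
pics
{'t': np.float64(0.0), 'joint_pos': array([-79.42,  12.48,  92.53,   0.  ,  75.13,  -6.43]), 'qvel': array([ 0.02,  0.05, -0.03,  0.04, -0.03,  0.03]), 'effort': array([-0.000e+00, -3.968e+01, -3.039e+01, -0.000e+00,  1.000e-02,
        0.000e+00]), 'tcp_pos': array([ 182.69, -596.89,  248.67]), 'ee_rot': array([-1.7986e+02, -2.0000e-02,  1.7010e+01]), 'wrist_force': array([ 0.44, -0.36, -0.37]), 'moment': array([-0.01,  0.01,  0.06]), 'grip_force': np.float64(0.0), 'grip_width': np.float64(85.25)}
top case_left []
top tray [(array([452., 169.,  70.,  58.]), 0.59)]
top jar [(array([296., 264.,  16.,  21.]), 0.72)]
top bush [(array([241., 267.,  13.,  11.]), 0.53)]
top board [(array([266., 204., 188.,  97.]), 0.57)]
{'fx': 476.753, 'fy': 476.753, 'cx': 320.931, 'cy': 195.375, 'D': [0.01, 0.0, 0.0, 0.0, 0.0], 'R': [[-0.011, -1.0, -0.001], [-0.982, 0.011, -0.189], [0.189, -0.002, -0.982]], 't': [118.35, 519.426, 1040.682]}
side case_left []
side tray [(array([368., 274.,  12.,  12.]), 0.53)]
side jar [(array([325., 198.,  36.,  16.]), 0.71), (array([278., 214.,  14.,  14.]), 0.48)]
side bush [(array([273., 199.,   9.,   8.]), 0.5)]
side board [(array([324., 214.,  85.,  67.]), 0.67)]
{'fx': 442.219, 'fy': 442.219, 'cx': 326.917, 'cy': 203.4, 'D': [0.009, 0.0, 0.0, 0.0, 0.0], 'R': [[0.991, -0.129, 0.024], [-0.033, -0.424, -0.905], [0.127, 0.896, -0.425]], 't': [-493.279, 138.865, 1150.656]}
[[ 0.00000e+00 -9.44000e-01 -3.29000e-01  8.43520e+01]
 [ 1.00000e+00  1.00000e-03 -1.00000e-03  8.83000e-01]
 [ 1.00000e-03 -3.29000e-01  9.44000e-01 -1.24369e+02]
 [ 0.00000e+00  0.00000e+00  0.00000e+00  1.00000e+00]]
```

View pics/top0.png

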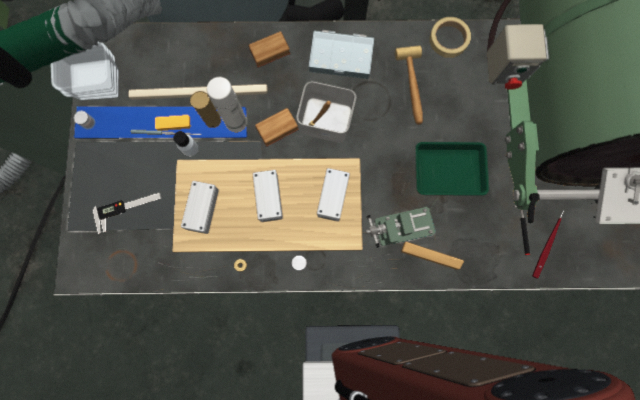

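View pics/side0.png

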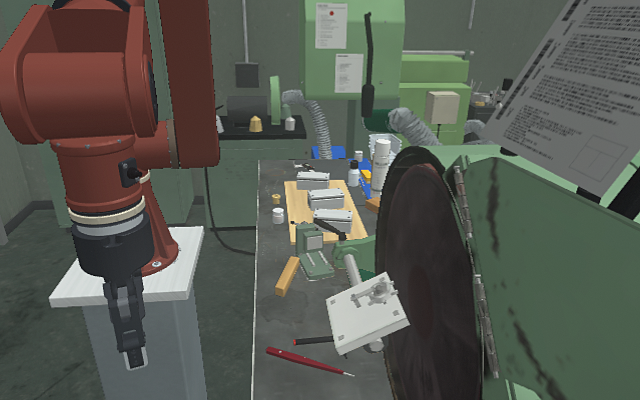

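```bash
cat > h.py <<'E'
from station import *
import cv2,numpy as np
from scipy.spatial.transform import Rotation as Ro
def ray(cam,uv,pose=None):
    k=get_calibration(cam); K=np.array([[k["fx"],0,k["cx"]],[0,k["fy"],k["cy"]],[0,0,1.]])
    n=cv2.undistortPoints(np.array(uv,float).reshape(-1,1,2),K,np.array(k["D"],float))[:,0]
    d=np.c_[n,np.ones(len(n))]
    if cam=="wrist":
        p,r=pose; M=np.array(k["mount"]); R=Ro.from_euler("xyz",r,degrees=True).as_matrix()
        return R@M[:3,3]+p,d@(R@M[:3,:3]).T
    R=np.array(k["R"]); return -R.T@np.array(k["t"]),d@R
def atz(cam,uv,z,pose=None):
    c,d=ray(cam,uv,pose); return c+d*((z-c[2])/d[:,2])[:,None]
def tri(r1,r2):
    (a,d),(b,e)=r1,r2; d=d[0];e=e[0]
    s=np.linalg.lstsq(np.c_[d,-e],b-a,rcond=None)[0]
    p,q=a+s[0]*d,b+s[1]*e; return (p+q)/2,np.linalg.norm(p-q)
E
python3 - <<'E'
from h import *
print("tray",atz("top",[[452,169],[417,140],[487,198]],30))
print("jar",atz("top",[296,264],20),"bush",atz("top",[241,267],13))
print("board corners", atz("top",[[172,155],[360,155],[172,252],[360,252]],12))
for n in ["case_left","case_middle","case_right"]:
    for c in ["top","side"]:
        get_image(c)
        print(n,c,[(np.round(d["extent"]),round(d["score"],2),d["region"].sum()) for d in regions_of(n,c)])
E
```

```text
tray [[ 584.23261873 -196.30466345   30.        ]
 [ 656.18871505 -117.55301402   30.        ]
 [ 514.00290692 -273.09852178   30.        ]]
jar [[367.26040098 171.32935477  20.        ]] bush [[362.19568429 298.05225271  13.        ]]
board corners [[630.76319877 469.55728947  12.        ]
 [625.83435453  17.48960458  12.        ]
 [398.42642894 458.36442542  12.        ]
 [393.52932268  23.64165931  12.        ]]
case_left top [(array([199., 207.,  38.,  55.]), 0.92, np.int64(1408))]
case_left side [(array([312., 182.,  36.,  18.]), 0.76, np.int64(550))]
case_middle top [(array([268., 196.,  29.,  52.]), 0.93, np.int64(1262))]
case_middle side [(array([324., 198.,  37.,  21.]), 0.63, np.int64(731))]
case_right top [(array([334., 195.,  29.,  54.]), 0.96, np.int64(1117))]
case_right side [(array([332., 221.,  36.,  22.]), 0.87, np.int64(628))]
```

The top view shows the three cases at about (199,207), (268,196) and (334,195), the bush at (241,265), the jar at (299,263) and the tray at (452,169). The clamp is at (405,227) and the sander is right of column 510. The side view agrees: the sander disc is tall, so I'll retract towards the base before swinging over.

```bash
cat >> h.py <<'E'
def corners(mask):
    c=max(cv2.findContours(mask.astype(np.uint8),cv2.RETR_EXTERNAL,cv2.CHAIN_APPROX_NONE)[0],key=cv2.contourArea)
    return cv2.minAreaRect(c)
E
python3 - <<'E'
from h import *
move_l([108,-352,260],speed=300)
j=np.array(get_obs()["joint_pos"]); print(j)
j[0]=25;j[5]=25-90; move_j(j.tolist()); print(get_obs()["tcp_pos"],get_obs()["ee_rot"],get_obs()["t"])
for i,p in enumerate([[450,290,270],[450,180,270]]):
    goto(p,[180,0,180]); wait(.3)
    o=get_obs(); pose=(np.array(o["tcp_pos"]),o["ee_rot"]); im=get_image("wrist")
    cv2.imwrite(f"pics/w{i}.png",im[:,:,::-1]); out=[pose[0],pose[1]]
    print(np.round(pose,2).tolist(),o["t"],o["moment"],o["wrist_force"])
    for n in ["case_left","jar","bush"]:
        for d in regions_of(n,"wrist"):
            m=d["region"]; print(n,i,np.round(d["extent"]),round(d["score"],2),m.sum())
            np.save(f"m_{n}_{i}_{int(d['extent'][0])}.npy",m)
E
```

```text
[-8.39005164e+01 -2.24329614e+01  1.23594798e+02  8.34527363e-03
  7.87299854e+01 -1.08991984e+01]
[299.25343253 216.19276568 260.45408832] [1.79968526e+02 9.28370505e-02 1.79919456e+02] 4.3583
[[449.21, 289.7, 270.48], [179.98, 0.03, -179.99]] 5.3667 [ 0.00285746 -0.04795181 -0.01575474] [ 0.05327653 -0.45027854 -0.93699913]
case_left 0 [418. 208.  75. 104.] 0.7 5700
jar 0 [206.  91.  40.  35.] 0.81 1131
bush 0 [331.  88.  26.  25.] 0.71 443
bush 0 [275. 231.  65. 105.] 0.21 5180
[[450.0, 180.87, 269.96], [179.99, -0.01, -179.91]] 6.3833 [-0.01064243  0.00611193  0.02246502] [-1.13177235  0.85477509  0.02753334]
case_left 1 [509. 209.  95. 106.] 0.69 6374
jar 1 [307.  88.  31.  30.] 0.91 845
bush 1 [432.  88.  29.  26.] 0.82 565
```

View pics/w0.png

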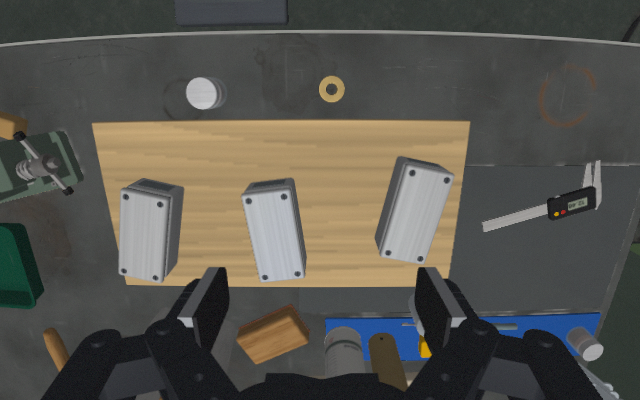

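View pics/w1.png

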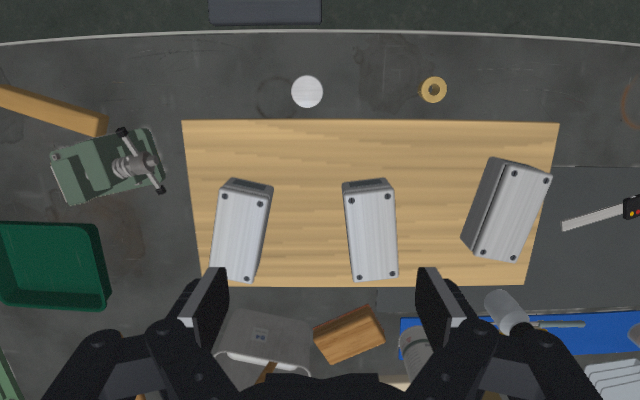

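Both wrist views show the three lids with their four screws, at about columns 146/275/418 in w0 and 238/371/514 in w1. The bush and jar are at row 90, clear of the row. I'll triangulate the lid screws.

```bash
python3 - <<'E'
from h import *
P=[(np.array([449.21,289.7,270.48]),[179.98,.03,-179.99]),(np.array([450,180.87,269.96]),[179.99,-.01,-179.91])]
S={"right":[[(135,196),(161,204),(124,270),(159,279)],[(228,196),(260,204),(218,270),(249,279)]],
"middle":[[(252,199),(284,196),(265,277),(298,276)],[(351,200),(384,197),(359,276),(392,273)]],
"left":[[(412,172),(446,180),(388,253),(425,259)],[(509,170),(547,180),(484,250),(520,258)]]}
# refine: darkest blob near each clicked pixel
for i in (0,1):
    g=cv2.imread(f"pics/w{i}.png",0).astype(float)
    for n in S:
        for k,(u,v) in enumerate(S[n][i]):
            w=g[v-5:v+6,u-5:u+6]; wt=np.clip(np.median(w)-30-w,0,None)
            if wt.sum()>0:
                yy,xx=np.mgrid[-5:6,-5:6]; S[n][i][k]=(u+(wt*xx).sum()/wt.sum(),v+(wt*yy).sum()/wt.sum())
for n in S:
    X=[];
    for a,b in zip(*S[n]):
        p,e=tri(ray("wrist",a,P[0]),ray("wrist",b,P[1])); X.append(np.r_[p,e])
    X=np.array(X); d=(X[2:,:2].mean(0)-X[:2,:2].mean(0))
    c=X[:,:3].mean(0); Z=[atz("wrist",s,62,p)[:,:2].mean(0) for s,p in zip(S[n],P)]
    print(n,np.round(X,1).tolist(),"c",c.round(1),"yaw",np.degrees(np.arctan2(d[1],d[0])).round(1),"z62",np.round(Z,1).tolist())
b0=atz("wrist",[[93,123],[470,121],[448,286],[127,286]],12,P[0]);print(b0.round(0)[:,:2].tolist(),b0.mean(0))
print("tray w1",atz("wrist",[[102,223],[108,310],[0,223]],30,P[1]).round(0).tolist())
print("board z",tri(ray("wrist",(93,123),P[0]),ray("wrist",(182,122),P[1])),tri(ray("wrist",(470,121),P[0]),ray("wrist",(559,123),P[1])))
E
```

```text
right [[484.8, 66.2, 20.7, 5.6], [482.9, 114.7, 62.2, 0.0], [552.0, 72.7, 86.4, 0.4], [580.5, 91.5, 52.1, 0.3]] c [525.   86.3  55.4] yaw -5.8 z62 [[523.3, 89.7], [524.5, 87.9]]
middle [[479.3, 211.6, 60.7, 0.4], [474.3, 249.1, 61.9, 0.1], [572.1, 223.5, 62.4, 0.1], [567.3, 261.2, 62.4, 0.0]] c [523.3 236.4  61.9] yaw 7.4 z62 [[523.2, 236.4], [523.3, 236.4]]
left [[450.9, 386.3, 47.3, 2.3], [454.7, 416.8, 68.9, 0.9], [540.4, 363.3, 62.2, 0.1], [544.7, 399.6, 67.8, 0.3]] c [497.7 391.5  61.6] yaw -12.6 z62 [[498.3, 391.7], [497.9, 391.6]]
[[401.0, 23.0], [400.0, 459.0], [619.0, 461.0], [621.0, 21.0]] [510.11437414 240.78596273  12.        ]
tray w1 [[520.0, -88.0, 30.0], [649.0, -110.0, 30.0], [522.0, -232.0, 30.0]]
board z (array([401.93504689,  19.63104062,   7.87797571]), np.float64(1.7346069743242527)) (array([400.45129307, 459.67153094,   9.65244785]), np.float64(0.10752266111437188))
```

```bash
python3 - <<'E'
from h import *
P=[(np.array([449.21,289.7,270.48]),[179.98,.03,-179.99]),(np.array([450,180.87,269.96]),[179.99,-.01,-179.91])]
for i in (0,1):
    im=cv2.imread(f"pics/w{i}.png"); h=cv2.cvtColor(im,cv2.COLOR_BGR2HSV)
    m=((h[...,1]<45)&(h[...,2]>140)).astype(np.uint8)
    m=cv2.morphologyEx(m,cv2.MORPH_OPEN,np.ones((5,5)))
    for c in cv2.findContours(m,cv2.RETR_EXTERNAL,cv2.CHAIN_APPROX_NONE)[0]:
        if not 2000<cv2.contourArea(c)<6000: continue
        p=atz("wrist",c[:,0],62,P[i])[:,:2].astype(np.float32)
        (cx,cy),s,a=cv2.minAreaRect(p); print(i,c[:,0].mean(0).round(),np.round([cx,cy,*s,a],1))
E
```

```text
0 [141. 236.] [524.6  86.   51.6 106.8  77. ]
0 [273. 236.] [523.2 236.2 107.2  52.    7.4]
0 [416. 215.] [498.5 391.2  51.9 107.   78.3]
1 [237. 235.] [524.3  85.7  52.2 107.   76.9]
1 [372. 235.] [523.2 236.4 106.9  52.5   7.4]
1 [513. 215.] [498.4 391.   52.  106.9  78.3]
```

```bash
cat >> h.py <<'E'
C={"right":(524.4,85.9,-13.0),"middle":(523.2,236.3,7.4),"left":(498.4,391.1,-11.7)}
def att(yaw,tilt=0):   # tilt (rad) about the case's y
    a=np.radians(yaw); ax=np.array([-np.sin(a),np.cos(a),0])
    return (Ro.from_rotvec(ax*tilt)*Ro.from_euler("xyz",[180,0,180+yaw],degrees=True)).as_euler("xyz",degrees=True).tolist()
def meas(n=25):
    r=[]
    for _ in range(n):
        wait(.02); o=get_obs(); r.append(np.r_[o["wrist_force"],o["moment"]])
    return np.mean(r,0)
def pick(n):
    x,y,w=C[n]; grip(85); goto([x,y,150],att(w)); b=meas(12)
    move_l([x,y,40],speed=120); grip(45,70); o=get_obs(); print("grip",o["grip_width"],o["grip_force"])
    move_l([x,y,180],speed=250); return b
def shake(n,b,T=.2):
    x,y,w=C[n]; a=np.radians(w); ax=np.array([-np.sin(a),np.cos(a),0]); M=[];F=[]
    for s in (T,-T):
        goto([x,y,180],att(w,s)); wait(.7); m=meas(); M.append(m[3:]@ax); F.append(m[2]-b[2])
    goto([x,y,180],att(w)); mg=-np.mean(F); sw=abs(M[0]-M[1])
    print(n,"F",np.round(F,2),"M",np.round(M,3),"swing",sw.round(3),"rigid",round(mg*.422*2*np.sin(T),3),"t",get_obs()["t"],"w",get_obs()["grip_width"])
def putback(n):
    x,y,w=C[n]; move_l([x,y,60],speed=200); move_l([x,y,41],speed=40); o=get_obs(); print("down",o["tcp_pos"],o["wrist_force"])
    grip(85); move_l([x,y,150],speed=200)
E
python3 - <<'E'
from h import *
b=pick("right"); shake("right",b)
E
```

```text
grip 53.20441495199045 75.51670342683792
right F [-5.33 -4.56] M [-0.097  0.24 ] swing 0.337 rigid 0.829 t 13.2167 w 53.09962465098091
```

```bash
python3 - <<'E'
from h import *
x,y,w=C["right"]; a=np.radians(w); ax=np.array([-np.sin(a),np.cos(a),0])
for s in (0,.15,-.15,.15,-.15,0):
    goto([x,y,180],att(w,s)); wait(.6)
    r=[]
    for _ in range(15):
        wait(.03); o=get_obs(); r.append(np.r_[o["wrist_force"],np.array(o["moment"])@ax])
    print(s,np.mean(r,0).round(3),np.std(r,0).round(3),o["tcp_pos"].round(1) if hasattr(o["tcp_pos"],'round') else o["tcp_pos"])
print(get_obs()["t"])
im=get_image("wrist"); cv2.imwrite("pics/w3.png",im[:,:,::-1])
E
```

```text
0 [-0.957  0.008 -3.913 -0.013] [1.242 0.5   1.479 0.642] [524.4  85.9 180. ]
0.15 [-0.547  0.034 -4.437 -0.1  ] [1.797 0.985 2.411 0.557] [524.4  85.9 180. ]
-0.15 [ 0.033  0.048 -4.32   0.275] [0.415 0.462 0.349 0.024] [524.4  85.9 180. ]
0.15 [ 0.341  0.07  -4.351 -0.094] [0.496 0.559 0.377 0.033] [524.4  85.9 179.9]
-0.15 [-0.171 -0.188 -4.636  0.273] [0.599 0.553 0.563 0.028] [524.4  85.9 180. ]
0 [ 0.198  0.02  -4.366  0.096] [0.485 0.459 0.378 0.036] [524.4  85.9 180. ]
21.7833
```

View pics/w3.png

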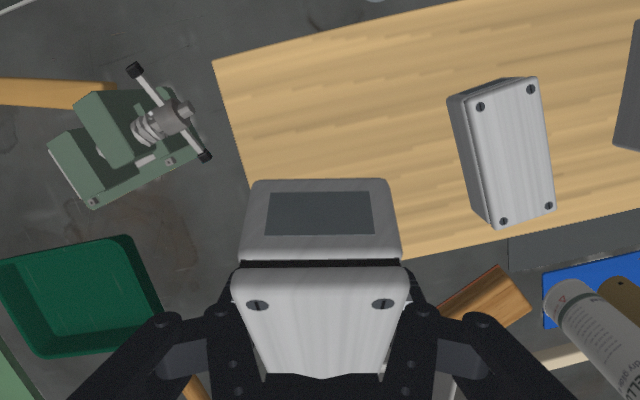

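The picture shows the right case held square between the fingers. The ±0.15 swing came out at 0.37 N·m against about 0.55 for a rigid weight, which suggests this is the loose one. I'll check with a second tilt size, because comparing the two removes any error in the lever arm or weight.

```bash
python3 - <<'E'
from h import *
x,y,w=C["right"]; a=np.radians(w); ax=np.array([-np.sin(a),np.cos(a),0]); D={}
for s in (.15,.35,-.35,-.15):
    goto([x,y,180],att(w,s)); wait(.6); r=[]
    for _ in range(16):
        wait(.03); o=get_obs(); r.append(np.r_[o["wrist_force"][2],np.array(o["moment"])@ax])
    r=np.array(r); D[s]=np.median(r[:,1]); print(s,np.median(r,0).round(3),r.std(0).round(3))
A=D[-.15]-D[.15];B=D[-.35]-D[.35]; sa,sb=2*np.sin(.15),2*np.sin(.35)
k=(B-A)/(sb-sa); print("A",A,"B",B,"k",k,"deficit",k*sa-A,"t",get_obs()["t"])
E
```

```text
0.15 [-4.419 -0.087] [0.638 0.036]
0.35 [-4.427 -0.323] [0.381 0.032]
-0.35 [-4.37   0.523] [0.644 0.027]
-0.15 [-4.807  0.281] [0.408 0.022]
A 0.3682687586266463 B 0.8454541087426799 k 1.233294096459112 deficit 0.00033357450448290304 t 27.975
```

```bash
cat >> h.py <<'E'
def tilt2(n,T=.15):
    x,y,w=C[n]; a=np.radians(w); ax=np.array([-np.sin(a),np.cos(a),0]); D=[]
    for s in (T,-T):
        goto([x,y,180],att(w,s)); wait(.55); r=[]
        for _ in range(14):
            wait(.03); o=get_obs(); r.append(np.r_[o["wrist_force"][2],np.array(o["moment"])@ax])
        r=np.array(r); D.append(np.median(r,0)); print(n,s,D[-1].round(3),r.std(0).round(3))
    print("swing",D[1][1]-D[0][1],"mg",-(D[0][0]+D[1][0])/2,"t",get_obs()["t"])
E
python3 - <<'E'
from h import *
goto([C["right"][0],C["right"][1],180],att(C["right"][2]))
putback("right"); print(get_obs()["t"]); b=pick("middle"); print(b.round(2)); tilt2("middle")
E
```

```text
down [525.76565377  86.54930697  44.51036592] [-8.69975756  2.48316118 15.86697582]
30.7417
grip 53.455957865289555 75.52232265472412
[-0.06  0.   -0.18  0.01  0.    0.01]
middle 0.15 [-4.254 -0.176] [0.567 0.023]
middle -0.15 [-4.106  0.153] [0.492 0.023]
swing 0.32933930375267095 mg 4.17975021076751 t 36.6917
```

```bash
python3 - <<'E'
from h import *
goto([C["middle"][0],C["middle"][1],180],att(C["middle"][2]))
putback("middle"); b=pick("left"); tilt2("left")
im=get_image("top"); cv2.imwrite("pics/top1.png",im[100:300,150:550,::-1].repeat(2,0).repeat(2,1))
E
```

```text
down [523.2555146  236.30850111  41.22811137] [-1.2156852  -0.30000838  0.24468075]
grip 53.13649716756179 74.85024333000183
left 0.15 [-4.068 -0.162] [0.549 0.024]
left -0.15 [-3.843  0.154] [0.438 0.023]
swing 0.31643527144204453 mg 3.955745156832455 t 45.35
```

View pics/top1.png

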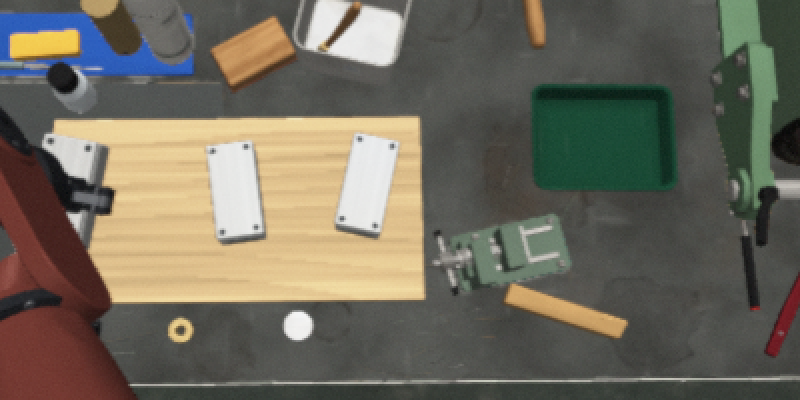

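The picture shows the right and middle cases standing on the board, with the jar, bush and tray in view and the tray centre near (604,137) in the crop.

In the swing readings, left and middle act as identical rigid weights centred on the grasp. The right case showed:
- a clear deficit in the first shake
- force bursts
- a 0.09 N·m offset, about 0.2 kg at 40 mm
- in w3, it had pitched in the grip, so the piece stayed at the low end in the later tilts

That points to the right case. I'll put left back, look at right again and pick it up with a firmer grip.

```bash
python3 - <<'E'
from h import *
goto([C["left"][0],C["left"][1],180],att(C["left"][2]))
putback("left")
goto([450,170,270],att(0)); wait(.2)
o=get_obs(); pose=(np.array(o["tcp_pos"]),o["ee_rot"]); im=get_image("wrist")[:,:,::-1].copy(); cv2.imwrite("pics/w4.png",im)
h=cv2.cvtColor(im,cv2.COLOR_BGR2HSV); m=cv2.morphologyEx(((h[...,1]<45)&(h[...,2]>140)).astype(np.uint8),cv2.MORPH_OPEN,np.ones((5,5)))
for c in cv2.findContours(m,cv2.RETR_EXTERNAL,cv2.CHAIN_APPROX_NONE)[0]:
    if 2000<cv2.contourArea(c)<6000:
        r=cv2.minAreaRect(atz("wrist",c[:,0],62,pose)[:,:2].astype(np.float32)); print(c[:,0].mean(0).round(),np.round([*r[0],*r[1],r[2]],1))
print(o["t"],atz("top",[[510,190]],200))
E
```

```text
down [498.5709399  391.18366855  41.34747551] [-2.12237897 -0.47011478  0.60696563]
[245. 240.] [529.1  85.   52.2 107.4  77.2]
[380. 235.] [522.5 235.6 107.1  52.5   7.4]
[522. 214.] [497.9 390.2  52.  107.   78.2]
49.3417 [[ 498.3754866  -259.01885139  200.        ]]
```

View pics/w4.png

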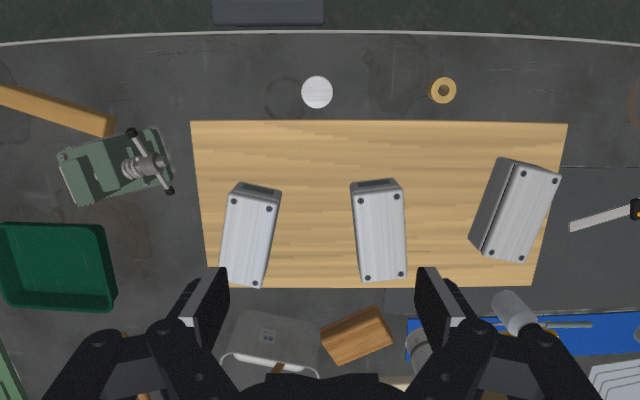

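All three cases stand flat; only the right one has shifted, by 5 mm, which fits it having pitched in the grip. Next I pick it up at 120 N and carry it to the tray.

```bash
python3 - <<'E'
from h import *
x,y,w=528.8,85.5,-12.9
goto([x,y,150],att(w)); move_l([x,y,38],speed=130); grip(45,120); print(get_obs()["grip_width"],get_obs()["grip_force"])
move_l([x,y,205],speed=130); m=meas(8); print(m.round(3),get_obs()["t"])
move_l([584,-172,205],speed=130); wait(.4); m=meas(10); o=get_obs(); print(m.round(3),o["t"],o["tcp_pos"],o["grip_width"])
im=get_image("wrist"); cv2.imwrite("pics/w5.png",im[:,:,::-1])
im=get_image("side"); cv2.imwrite("pics/s5.png",im[:,:,::-1])
E
```

```text
52.56115245030145 137.27390348911285
[ 0.081 -0.162 -4.821  0.01   0.065  0.   ] 53.075
[-0.09  -0.172 -4.298  0.008  0.07   0.015] 55.8167 [ 584.01113008 -172.00963724  205.02033552] 52.483947440191606
```

View pics/w5.png

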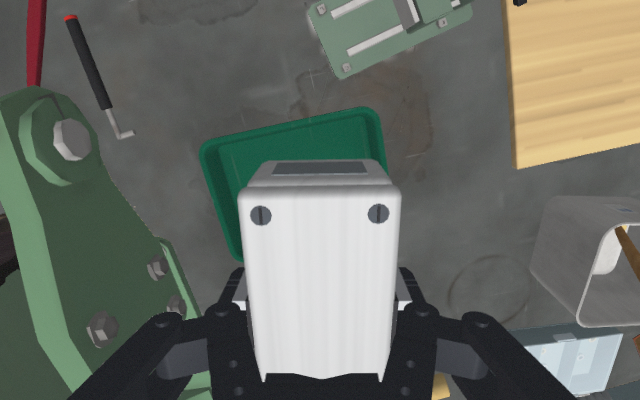

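View pics/s5.png

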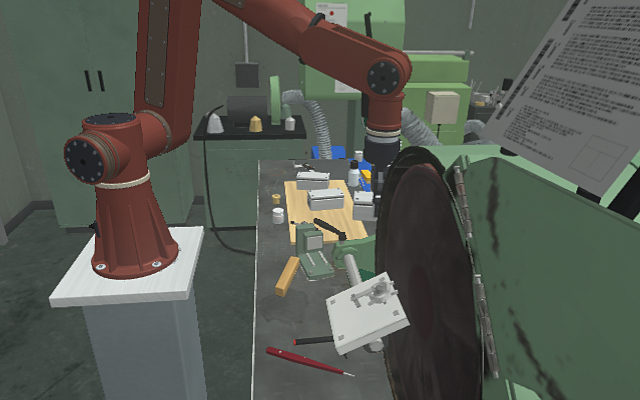

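The wrist view shows the case level now, with only a thin end face visible compared with w3, and over the tray, whose near rim runs from (203,150) to (378,110). The side view shows the other two standing on the board at (314,182) and (325,198). I'll check the tray centre from the rim, correct the position if needed, and hand in.

```bash
python3 - <<'E'
from h import *
o=get_obs(); pose=(np.array(o["tcp_pos"]),o["ee_rot"])
q=atz("wrist",[(203,146),(377,108)],30,pose)[:,:2]; print(q)
e=(q[1]-q[0]); n=np.array([e[1],-e[0]])/np.linalg.norm(e); n*=np.sign(n[0]); c=q.mean(0)+64*n; print("len",np.linalg.norm(e),"centre",c)
t=np.array([(584+c[0])/2,(-194+c[1])/2])
if np.linalg.norm(c-[584,-194])<30:
    p=[float(t[0]),float(max(t[1],-195)+8),205]; print(p)
    move_l(p,speed=40); wait(.6); o=get_obs(); print(o["t"],o["tcp_pos"],o["grip_force"],o["moment"]); print(sign_off())
E
```

```text
[[ 526.6999669  -270.1692123 ]
 [ 529.32044111 -110.73762455]]
len 159.45312181325923 centre [ 592.00156084 -191.5052031 ]
[588.0007804182576, -184.75260154965122, 205]
57.0 [ 588.01169035 -184.7083872   205.03251076] 137.91833817958832 [-0.0152896   0.14764817 -0.00245287]
the job is handed in; nothing more can be done
None
```

I handed in at 57 s with the right case held level over the tray and the left and middle cases back upright on the board; the tilt swings alone did not single it out, so I chose it on its off-centre weight, force bursts and pitching in the grip.

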